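# Nest the left and right wheel-spat halves in their stacks

## Robot

A 7-joint arm with a two-finger parallel gripper is mounted at the origin on the work surface. World frame = base frame: x ahead of the robot, y to its left, z up, the work surface at z = 0. Lengths are in m, angles in rad, forces in N, time in s.
With the tool pointing down it reaches from about 0.4 to 0.85 m from the base axis. Payload 10.4 kg.
Tool frame: the origin (TCP) lies on the centre line of the jaws, within the pads' length; the fingertips stand 11 mm ahead of it and the grasp point (between the pads) lies 8 mm behind it (bot.nose_length is the distance from the TCP to the fingertips, in m); z points along the fingers, y is the line along which they close (so a half turn about z gives the same grasp; the last joint's range is limited). The gripper opens to 87 mm and grips with 3 to 60 N. Pads are 19 mm wide; open, the fingers measure 117 mm over their backs; the gripper's body (75 mm by 190 mm) begins 51 mm behind the grasp point.
Start: joints at [-1.284, 0.332, -0.065, 1.46, 0.022, 1.35, -0.088], TCP at [0.191, 0.595, 0.234] pointing down, gripper open.
Joint ranges: [-2.6, 2.6], [-0.5, 2.12], [-1.47, 1.34], [0.16, 2.42], [-1.27, 4.41], [0.06, 2.06], [-2.6, 2.6]. Speed limits (rad/s): [2.22, 2.22, 2.79, 2.79, 3.14, 3.14, 3.14].

## Interface

Orientations are given as a rotation vector (axis times angle).
In Python, from rig import bot, viewer gives the robot as it stands.
- The arm moves only by the tool send_rows, never from a script. Its argument "increments" is a list of rows, each a list of 3 entries, a list of its own where there are three numbers: the shift along the tool's x, y, z in mm, then the turn, a rotation vector about the tool's x, y, z in degrees, then the opening, from 0 (shut) to 1 (fully open). In form: [[[x, y, z], [ax, ay, az], claw], ...]. A call has 1 to 8 rows; each row is the pose to reach, as a shift and turn from the pose commanded when the call began, along the tool's axes at that moment; what a row does not reach only later rows make up. A row lasts 1/12 s, in which the tool goes at most 41.7 mm and 7.16 degrees, less where a joint would pass 70% of its speed; a pose out of reach is approached as far as the arm can. A call with a gripper value outside its range is refused whole. The fingers move at their own pace and stop on an object; "force" is the grip in N (left out, the last holds). Time passes only in rows, so rows that repeat a pose let the fingers close. It gives the time, the measured TCP pose, the force, the opening and the grip force at its end, in the units of the state.
- bot.read_state(): the state, without advancing time (a new reading comes with each control period).
- viewer.camera(name): name is "scene" or "top" or "wrist"; returns a dict with "pixels" (384x512x3 uint8, blue, green, red), "camera_matrix" (3x3 intrinsics, pixels), "rvec" (rotation vector, rad) and "tvec" (3), from world to camera coordinates, as OpenCV has them; the wrist camera has in their place "mount" (4x4, takes a point from camera to tool coordinates, whose origin is the TCP and whose axes are the flange's). Camera axes: x right, y down, z forward; pixel columns grow to the right and rows downward; lengths in m; the calibration is good to about 2 mm. A picture is of the moment at which its call begins: read the wrist's pose just before it. There is no depth.
- bot.sign_off(): hands the job in; it is judged then, once.
The state is a dict: "time": time; "qpos": joint angles; "joint_velocities": joint speeds; "joint_efforts": joint torques, N m; "tool_pos": TCP position; "tcp_rot": TCP orientation; "ft_force": force on the tool from outside, world axes, zero at the start; "moment": the same for the moment, N m; "grip_width": opening from 0.0 (shut) to 1.0 (fully open); "grip_force": force on a finger pad.
Only numpy, scipy, OpenCV 4.12 (cv2) and the standard library are available. Lean on these libraries where they do the work, as an engineer would, in place of code of your own. Each camera call takes 0.05 s, during which the arm holds its last target. There are 200 camera calls.

## Task

Put away the two loose white wheel-spat halves: nest each one, nose the same way, on top of the stack of its own hand in its tray, fully home and level so that the three halves sit squarely one in another. Leave both stacks standing in their trays and do not disturb anything else on the bench.

Things in the scene. Friction and masses are not known exactly. Their poses are not given: they have to be found in the camera images.
- left_loose (a point): Loose left-hand half: white shell like a small boat, open side up, 152 x 56 x 42 mm high, wall 2.5, 55 g (12 N grip is ample). From above, nose pointing away from you, the long straight edge is on your right; the tail slopes in on your left. Point: half-way up (21 mm), midway between the parallel sides. x to the nose, -y to the straight edge, z up. Grasp across the sides, 56 mm apart, parallel from x = -18 to 46.
- left_top (a point): Upper of the two left-hand halves already nested in tray a; same shape, axes and point. A half put on it ends with its point 18 mm straight above this one, same heading: its moulding (24 mm deep, sides drafted 13 degrees) enters with 3 mm play all round until its step, 5.5 mm wide, rests on this rim, 21 mm above this point. The other hand, or nose to tail, does not go in.
- left_bottom (a point): Lower left-hand half, loose on the floor of tray a; same point and axes. Each half's top 18 mm, from 3 to 21 mm above its point, is an upright band: nested, only the bands show one above another, so hold a half by its band, fingertips not below its step, or they strike the rim below. Rim outline in plan (x, y mm): (-78, -28), (46, -28), (68, -12), (70, 8), (48, 28), (-18, 28), (-54, 10), (-82, -6), corners rounded.
- right_loose (a point): Loose right-hand half: white shell like a small boat, open side up, 152 x 56 x 42 mm high, wall 2.5, 55 g (12 N grip is ample). From above, nose pointing away from you, the long straight edge is on your left; the tail slopes in on your right. Point: half-way up (21 mm), midway between the parallel sides. x to the nose, +y to the straight edge, z up. Grasp across the sides, 56 mm apart, parallel from x = -18 to 46.
- right_top (a point): Upper of the two right-hand halves already nested in tray b; same shape, axes and point. A half put on it ends with its point 18 mm straight above this one, same heading: its moulding (24 mm deep, sides drafted 13 degrees) enters with 3 mm play all round until its step, 5.5 mm wide, rests on this rim, 21 mm above this point. The other hand, or nose to tail, does not go in.
- right_bottom (a point): Lower right-hand half, loose on the floor of tray b; same point and axes. Each half's top 18 mm, from 3 to 21 mm above its point, is an upright band: nested, only the bands show one above another, so hold a half by its band, fingertips not below its step, or they strike the rim below. Rim outline in plan (x, y mm): (-78, 28), (46, 28), (68, 12), (70, -8), (48, -28), (-18, -28), (-54, -10), (-82, 6), corners rounded.
- tray_a_floor (a point): Tray a, one of two alike shallow wooden trays, 216 x 116 mm outside, walls 6 mm thick and 20 mm high, fixed; point at the centre of its inner floor, 6 mm above the bench, x along its length. It holds the left-hand stack; which side of the bench it stands on varies.
- tray_b_floor (a point): Tray b, one of two alike shallow wooden trays, 216 x 116 mm outside, walls 6 mm thick and 20 mm high, fixed; point at the centre of its inner floor, 6 mm above the bench, x along its length. It holds the right-hand stack; which side of the bench it stands on varies.
- knife: Craft knife lying on the bench, 140 mm long along its x, 11 mm thick; origin on its underside near the middle. To be left alone.
- tape_roll: Roll of masking tape lying flat, 104 mm across, 24 mm high; origin at the centre of its underside. To be left alone.
- sanding_block: Cork sanding block, 112 x 62 x 29 mm; origin at the centre of its underside. To be left alone.
- paint_jar: Glass paint jar with steel cap, 62 mm across, 65 mm high; origin at the centre of its underside. To be left alone.
- mixing_cup: Clear plastic mixing cup, 68 mm across, 62 mm high; origin at the centre of its underside. To be left alone.
- buck_left: Solid wooden forming buck with the outline of a left-hand half, 43 mm high; origin on its underside. To be left alone.
- buck_right: Solid wooden forming buck with the outline of a right-hand half, 43 mm high; origin on its underside. To be left alone.
Things that resemble listed ones, but are neither listed nor needed, are in the scene too. Leave any green look-alike of the part that bears left_loose alone.

How it is judged:
At the end, for the whole second after the job is handed in: In each tray all three halves of one hand are nested at rest: each centre 18 mm (15.5 to 20.5) above the one below and within 6 mm of it sideways, headings within 0.12 rad, level within 0.06 rad, the lowest standing on the tray floor inside the walls (centre within 45 mm of the tray centre) (horizontal distance between left_loose and left_top below 0.006 m and z of left_loose in the frame of left_top between 0.0155 and 0.0205 m and angle between the x axis of left_loose and the x axis of left_top, either way round below 0.12 rad and angle between each of left_loose, left_top, left_bottom, right_loose, right_top, right_bottom's own z axis and vertical below 0.06 rad and horizontal distance between left_top and left_bottom below 0.006 m and z of left_top in the frame of left_bottom between 0.0155 and 0.0205 m and angle between the x axis of left_top and the x axis of left_bottom, either way round below 0.12 rad and horizontal distance between left_bottom and tray_a_floor below 0.045 m and z of left_bottom in the frame of tray_a_floor below 0.0245 m and horizontal distance between right_loose and right_top below 0.006 m and z of right_loose in the frame of right_top between 0.0155 and 0.0205 m and angle between the x axis of right_loose and the x axis of right_top, either way round below 0.12 rad and horizontal distance between right_top and right_bottom below 0.006 m and z of right_top in the frame of right_bottom between 0.0155 and 0.0205 m and angle between the x axis of right_top and the x axis of right_bottom, either way round below 0.12 rad and horizontal distance between right_bottom and tray_b_floor below 0.045 m and z of right_bottom in the frame of tray_b_floor below 0.0245 m); the robot touches nothing.
It fails at once if one of the other things on the bench (knife, tape, sanding block, jar, cup, wooden bucks) is disturbed: moved more than 20 mm (distance of any of knife, tape_roll, sanding_block, paint_jar, mixing_cup, buck_left, buck_right from where it was at the start of the episode above 0.02 m).
It also fails if it takes over 62 s, if anything falls off the work surface, if the arm or the gripper's body presses on something with over 40 N, if the wrist force passes 120 N, or if a joint passes its speed limit or range.

## Working session

There is one attempt and no reset: what is moved stays moved. The work goes in short steps, Python scripts to look and compute and a tool call to move; the robot and the scene stay as the last step left them, time stands still between calls to the robot, and variables do not carry over. Pictures are saved under pics/ and viewed, at most 10 in all, crops included, and the job is handed in when it is done.

Besides the shell and the picture viewer there is one more tool, called by a JSON object that holds its "name" and its "arguments". send_rows: Moves the arm, as the interface text tells. Its arguments: {"type":"object","properties":{"increments":{"type":"array","items":{"type":"array"}},"force":{"type":"number"}},"required":["increments"]}

```bash
mkdir -p pics; ls; python3 - <<'E'
from rig import bot, viewer
import cv2,numpy as np
s=bot.read_state();print(s['time'],s['tool_pos'],s['tcp_rot'],s['grip_width'])
for n in("top","scene"):
    c=viewer.camera(n);cv2.imwrite(f'pics/{n}0.png',c['pixels']);print(n,c['camera_matrix'],c['rvec'],c['tvec'])
    cv2.imwrite(f'pics/{n}0b.png',cv2.resize(c['pixels'],(800,600),interpolation=cv2.INTER_CUBIC))
E
```

```text
pics
0.0 [0.19043221 0.59488477 0.23273266] [-4.84638373e-01 -3.10380691e+00  2.27822630e-03] 0.9972410903721298
top [[442.78635313   0.         256.79219264]
 [  0.         442.78635313 185.39844442]
 [  0.           0.           1.        ]] [ 2.14974822 -2.16128489  0.16962349] [-0.00752127  0.54530553  1.3356561 ]
scene [[377.36681881   0.         259.59445914]
 [  0.         377.36681881 186.20838892]
 [  0.           0.           1.        ]] [ 0.80337799  2.40367609 -1.29478248] [ 0.45454843 -0.14760502  1.55230516]
```

View pics/top0b.png

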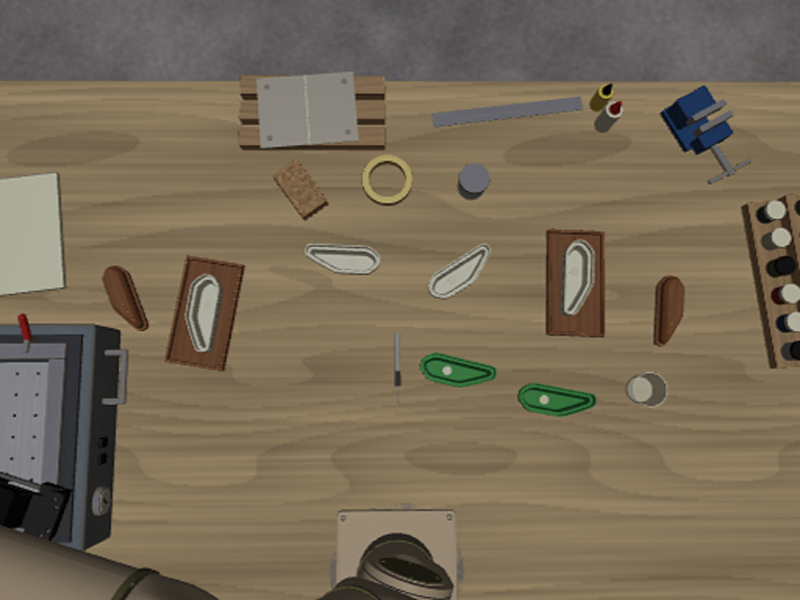

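View pics/scene0b.png

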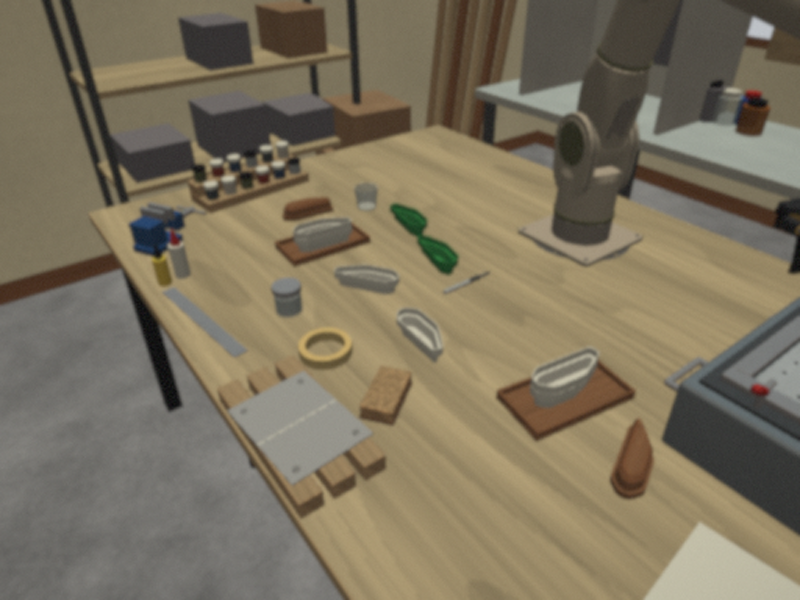

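The top view (800 px scale) shows the loose white halves at (342,259) and (460,270). The trays with white stacks are at (204,312) and (577,275). The green look-alikes at (457,370) and (556,400) and the bucks at (125,297) and (669,310) are to be left alone. The scene view agrees. Next I'll measure by mask and moments, then confirm the hands in one crop.

```bash
cat > h.py <<'E'
import numpy as np, cv2
from scipy.spatial.transform import Rotation as R
L=np.array([(-78,-28),(46,-28),(68,-12),(70,8),(48,28),(-18,28),(-54,10),(-82,-6)],float)/1000
MOD={'L':L,'R':L*[1,-1]}
def cam_pose(c,state=None):
    if 'mount' in c:
        T=np.eye(4);T[:3,:3]=R.from_rotvec(state['tcp_rot']).as_matrix();T[:3,3]=state['tool_pos'];T=T@np.array(c['mount'])
        return T[:3,:3],T[:3,3]
    Rm=R.from_rotvec(np.ravel(c['rvec'])).as_matrix();return Rm.T,-Rm.T@np.ravel(c['tvec'])
def cast(uv,c,z,state=None):
    Rw,o=cam_pose(c,state);uv=np.asarray(uv,float).reshape(-1,2)
    d=(Rw@np.linalg.inv(c['camera_matrix'])@np.c_[uv,np.ones(len(uv))].T).T
    return (o+d*((z-o[2])/d[:,2:]))[:,:2]
def mom(p):
    m=cv2.moments((p*1000).astype(np.float32).reshape(-1,1,2))
    c=np.array([m['m10'],m['m01']])/m['m00']/1000
    a=.5*np.arctan2(2*m['mu11'],m['mu20']-m['mu02']);return c,a,m['m00']
def third(p,c,a):
    q=(p-c)@np.array([[np.cos(a),-np.sin(a)],[np.sin(a),np.cos(a)]])
    m=cv2.moments((q*1000).astype(np.float32).reshape(-1,1,2));return np.array([m['mu30'],m['mu21'],m['mu12'],m['mu03']])/1e8*m['m00']/abs(m['m00'])
def pose(p):
    """outline on its plane -> best (err,hand,x,y,yaw) from moments"""
    c,a,A=mom(p);out=[]
    for h,M in MOD.items():
        cm,am,Am=mom(M);tm=third(M,cm,am)
        for k in(0,np.pi):
            e=np.linalg.norm(third(p,c,a+k)-tm);th=a+k-am
            t=c-R.from_euler('z',th).as_matrix()[:2,:2]@cm
            out.append((round(e,2),h,*np.round(t,4),round(float((th+np.pi)%(2*np.pi)-np.pi),4)))
    return sorted(out)[:2],abs(A)
def white(img,smax=45,vmin=110):
    hsv=cv2.cvtColor(img,cv2.COLOR_BGR2HSV)
    m=((hsv[...,1]<smax)&(hsv[...,2]>vmin)).astype(np.uint8)
    return cv2.morphologyEx(m,cv2.MORPH_CLOSE,np.ones((3,3)))
E
python3 - <<'E'
from rig import bot,viewer
from h import *
c=viewer.camera('top');im=c['pixels'];m=white(im)
print(cam_pose(c)[1])
for k in cv2.findContours(m,cv2.RETR_EXTERNAL,cv2.CHAIN_APPROX_NONE)[0]:
    x,y,w,h=cv2.boundingRect(k)
    if cv2.contourArea(k)<250 or not(120<x<420 and 140<y<240):continue
    for z in(.042,.066):print((x+w/2,y+h/2),z,pose(cast(k,c,z)))
def crop(u,v,r=32):return cv2.resize(im[v-r:v+r,u-r:u+r],(390,290) if 0 else (290,290),interpolation=cv2.INTER_CUBIC)
cv2.imwrite('pics/crops.png',np.vstack([np.hstack([crop(219,166),crop(295,173)]),np.hstack([crop(131,200),crop(369,176)])]))
w=viewer.camera('wrist');print(w['camera_matrix'],w['mount'])
E
```

```text
[0.35195422 0.01191706 1.39906331]
(294.0, 173.5) 0.042 ([(np.float64(0.07), 'L', np.float64(0.5763), np.float64(-0.1247), 2.1355), (np.float64(0.41), 'R', np.float64(0.5798), np.float64(-0.1219), 2.3392)], 6327.428047735244)
(294.0, 173.5) 0.066 ([(np.float64(0.12), 'L', np.float64(0.5723), np.float64(-0.1222), 2.1355), (np.float64(0.4), 'R', np.float64(0.5758), np.float64(-0.1195), 2.3392)], 6105.603697080165)
(219.0, 165.5) 0.042 ([(np.float64(0.04), 'R', np.float64(0.6082), np.float64(0.1018), -1.6151), (np.float64(0.42), 'L', np.float64(0.6126), np.float64(0.1012), -1.8188)], 6391.671982910484)
(219.0, 165.5) 0.066 ([(np.float64(0.09), 'R', np.float64(0.6036), np.float64(0.1002), -1.6151), (np.float64(0.41), 'L', np.float64(0.6081), np.float64(0.0995), -1.8188)], 6167.593850888894)
(370.5, 177.5) 0.042 ([(np.float64(0.08), 'R', np.float64(0.5755), np.float64(-0.3645), -0.0668), (np.float64(0.45), 'L', np.float64(0.5762), np.float64(-0.3601), -0.2705)], 6429.7100648838095)
(370.5, 177.5) 0.066 ([(np.float64(0.12), 'R', np.float64(0.5716), np.float64(-0.3579), -0.0668), (np.float64(0.44), 'L', np.float64(0.5723), np.float64(-0.3535), -0.2705)], 6204.298816686496)
[[308.12345769   0.         255.88890027]
 [  0.         308.12345769 192.16545951]
 [  0.           0.           1.        ]] [[-7.26337975e-04 -9.55309718e-01 -2.95605845e-01  8.11175037e-02]
 [ 9.99999421e-01 -9.28423407e-04  5.43271897e-04  2.10893691e-04]
 [-7.93440308e-04 -2.95605279e-01  9.55309839e-01 -1.50758886e-01]
 [ 0.00000000e+00  0.00000000e+00  0.00000000e+00  1.00000000e+00]]
```

View pics/crops.png

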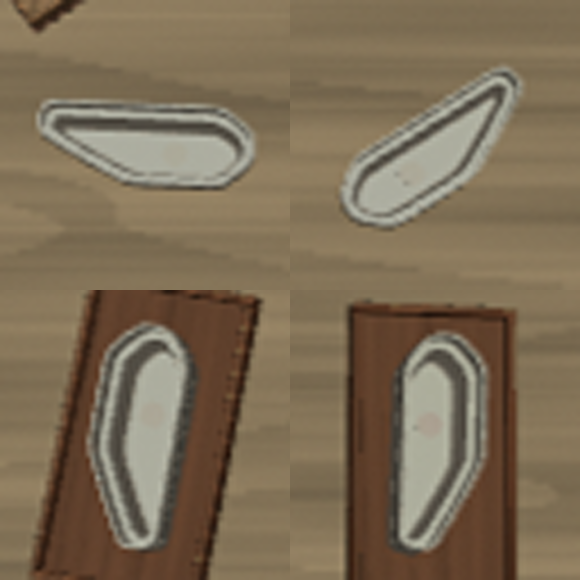

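The crops confirm the hands. The loose half at px (219,166) has nose right and straight edge up, so it's right-hand. The one at (295,173) has nose lower-left and straight edge upper-left, so it's left-hand. The left-side stack at (131,200) has its straight edge on the right, so it's left-hand (tray a). The stack at (369,176) is right-hand (tray b). The numbers agree. I'll do the right-hand half first.

```bash
cat >> h.py <<'E'
def go(s,pos,psi):
    """print shift (mm) and turn (deg) in tool axes to bring the tool to pos, pointing down, tool x heading psi"""
    Rc=R.from_rotvec(s['tcp_rot']).as_matrix();c,n=np.cos(psi),np.sin(psi)
    Rd=np.array([[c,n,0],[n,-c,0],[0,0,-1]])
    print('t',round(s['time'],2),'shift',np.round(Rc.T@(np.array(pos)-s['tool_pos'])*1000,1),'turn',np.round(np.degrees(R.from_matrix(Rc.T@Rd).as_rotvec()),2))
def over(px,py,phi,gx):return px+gx*np.cos(phi),py+gx*np.sin(phi)
E
python3 - <<'E'
from rig import bot
from h import *
s=bot.read_state()
go(s,[*over(.607,.102,-1.615,.012),.18],-1.615+np.pi)
E
```

```text
t 0.2 shift [-550.2 -354.2   53.4] turn [-4.000e-02  3.000e-02  7.479e+01]
```

{"name": "send_rows", "arguments": {"increments": [[[-34, -22, 3], [0, 0, 5], 1], [[-68, -44, 6], [0, 0, 10], 1], [[-102, -66, 9], [0, 0, 15], 1], [[-136, -88, 12], [0, 0, 20], 1], [[-170, -110, 15], [0, 0, 25], 1], [[-204, -132, 18], [0, 0, 30], 1], [[-238, -154, 21], [0, 0, 35], 1], [[-275, -177, 25], [0, 0, 40], 1]]}}

```text
time: 0.87
tool_pos: [0.3979, 0.3428, 0.2088]
tcp_rot: [-1.522, -2.748, -0.001]
ft_force: [1.6, 0.8, 0.4]
grip_width: 1.003
grip_force: 0.0
```

```bash
python3 - <<'E'
from rig import bot
from h import *
s=bot.read_state();print(s['qpos'],s['tool_pos'])
go(s,[*over(.607,.102,-1.615,.012),.18],-1.615+np.pi)
E
```

```text
[-0.97470641  0.12376221  0.19200735  1.76951069 -0.0252074   1.25011376
 -0.21732031] [0.39787414 0.34281485 0.20883627]
t 0.87 shift [-325.    42.8   28.7] turn [ 2.000e-02 -3.000e-02  3.455e+01]
```

{"name": "send_rows", "arguments": {"increments": [[[-41, 5, 4], [0, 0, 4.5], 1], [[-82, 10, 8], [0, 0, 9], 1], [[-123, 15, 12], [0, 0, 13.5], 1], [[-164, 21, 16], [0, 0, 18], 1], [[-205, 27, 20], [0, 0, 22.5], 1], [[-246, 32, 24], [0, 0, 27], 1], [[-287, 38, 28], [0, 0, 31], 1], [[-325, 43, 29], [0, 0, 34.5], 1]]}}

```text
time: 1.53
tool_pos: [0.6078, 0.0903, 0.1791]
tcp_rot: [2.269, 2.173, -0.001]
ft_force: [0.3, -0.2, -0.9]
grip_width: 0.997
grip_force: 0.0
```

```bash
cat >> h.py <<'E'
def look(bot,viewer,z,name,near,smax=45,vmin=110):
    s=bot.read_state();c=viewer.camera('wrist');cv2.imwrite(f'pics/{name}.png',c['pixels'])
    m=white(c['pixels'],smax,vmin)
    for k in cv2.findContours(m,cv2.RETR_EXTERNAL,cv2.CHAIN_APPROX_NONE)[0]:
        if cv2.contourArea(k)<1500:continue
        p,A=pose(cast(k,c,z,s));print(cv2.boundingRect(k),round(A),[(float(a[0]),a[1],*map(float,a[2:])) for a in p])
    return s,c
E
python3 - <<'E'
from rig import bot,viewer
from h import *
_,a,A=mom(L);print('model area',A)
s,c=look(bot,viewer,.042,'w1',None);print(s['tool_pos'],s['time'])
t=viewer.camera('top');m=white(t['pixels'])
cv2.imwrite('pics/t1.png',t['pixels'])
for k in cv2.findContours(m,cv2.RETR_EXTERNAL,cv2.CHAIN_APPROX_NONE)[0]:
    x,y,w,h=cv2.boundingRect(k)
    if 150<cv2.contourArea(k)<1500 and x<420 and y>140: print((x,y,w,h),pose(cast(k,t,.066)))
E
```

```text
model area 6968.0
(232, 94, 56, 142) 5439 [(0.26, 'R', 0.6101, 0.1004, -1.6282), (0.44, 'L', 0.6145, 0.0997, -1.8319)]
[0.60781735 0.09033915 0.17912236] 1.5333
(401, 239, 17, 21) ([(np.float64(0.66), 'L', np.float64(0.3502), np.float64(-0.4636), -0.2112), (np.float64(0.66), 'R', np.float64(0.3465), np.float64(-0.4631), 3.1341)], 1698.1766110602766)
(119, 176, 21, 49) ([(np.float64(0.16), 'L', np.float64(0.5059), np.float64(0.377), -0.1562), (np.float64(0.36), 'R', np.float64(0.5057), np.float64(0.3726), 0.0475)], 6154.703698357567)
(274, 156, 40, 35) ([(np.float64(0.12), 'L', np.float64(0.5723), np.float64(-0.1222), 2.1355), (np.float64(0.4), 'R', np.float64(0.5758), np.float64(-0.1195), 2.3392)], 6105.603697080165)
(361, 154, 19, 47) ([(np.float64(0.13), 'R', np.float64(0.5716), np.float64(-0.3576), -0.0682), (np.float64(0.41), 'L', np.float64(0.5724), np.float64(-0.3532), -0.2719)], 6147.038493350148)
```

View pics/w1.png

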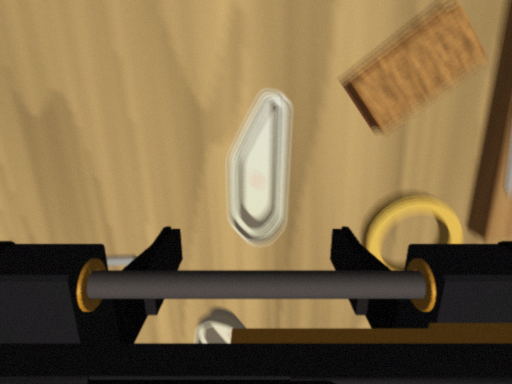

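The wrist view shows the right-hand half at px (260,168), nose down and clear of the fingers. The mask misses its grey rim, so I'll adjust the threshold.

```bash
python3 - <<'E'
from rig import bot,viewer
from h import *
for a,b in((60,80),(75,80),(90,80)):
    print(a,b);s,c=look(bot,viewer,.042,'w2',None,a,b)
hsv=cv2.cvtColor(c['pixels'],cv2.COLOR_BGR2HSV);print(hsv[170,215:305:2,1:].tolist())
go(s,[*over(.6085,.101,-1.625,.012),.18],-1.625+np.pi)
E
```

```text
60 80
(88, 286, 337, 11) 2752 [(0.66, 'L', 0.6015, -0.0371, 2.987), (0.66, 'R', 0.6017, -0.0326, -3.0925)]
(222, 80, 60, 155) 6640 [(0.09, 'R', 0.6061, 0.1012, -1.6176), (0.41, 'L', 0.6105, 0.1005, -1.8213)]
75 80
(88, 286, 337, 13) 2867 [(0.75, 'R', 0.5991, -0.0285, -3.0862), (0.76, 'L', 0.5989, -0.0329, 2.9933)]
(224, 84, 61, 155) 6775 [(0.07, 'R', 0.6063, 0.1011, -1.6171), (0.42, 'L', 0.6107, 0.1004, -1.8208)]
90 80
(88, 285, 337, 14) 3588 [(1.64, 'R', 0.6091, -0.0316, 0.0587), (1.72, 'L', 0.6093, -0.0272, -0.145)]
(225, 87, 62, 155) 6877 [(0.05, 'R', 0.6064, 0.1007, -1.6165), (0.42, 'L', 0.6108, 0.1001, -1.8202)]
[[115, 197], [116, 200], [117, 200], [116, 198], [117, 202], [76, 207], [37, 207], [52, 151], [31, 225], [26, 228], [41, 160], [64, 115], [60, 120], [41, 199], [27, 227], [28, 227], [27, 227], [29, 227], [34, 222], [37, 223], [39, 220], [33, 222], [32, 224], [30, 226], [26, 228], [27, 228], [30, 223], [53, 144], [58, 105], [55, 111], [33, 210], [27, 227], [40, 197], [43, 176], [49, 205], [115, 160], [118, 156], [118, 155], [122, 155], [122, 157], [120, 160], [116, 160], [117, 155], [123, 156], [121, 165]]
t 1.73 shift [-2.3  0.8 -0.8] turn [-0.04  0.04  0.74]
```

```bash
python3 - <<'E'
from rig import bot,viewer
from h import *
s,c=look(bot,viewer,.042,'w3',None,85,80)
go(s,[*over(.6064,.1008,-1.617,.012),.0365],-1.617+np.pi)
E
```

```text
(88, 285, 337, 14) 3222 [(0.32, 'R', 0.6049, -0.0293, 0.062), (0.51, 'L', 0.6051, -0.0248, -0.1417)]
(226, 90, 62, 153) 6820 [(0.06, 'R', 0.6065, 0.1006, -1.6169), (0.42, 'L', 0.6109, 0.0999, -1.8206)]
t 1.78 shift [ -4.3  -0.5 142.8] turn [-0.05 -0.01  0.43]
```

{"name": "send_rows", "arguments": {"increments": [[[-4, 0, 20], [0, 0, 0.4], 1], [[-4, 0, 40], [0, 0, 0.4], 1], [[-4, 0, 60], [0, 0, 0.4], 1], [[-4, 0, 80], [0, 0, 0.4], 1], [[-4, 0, 95], [0, 0, 0.4], 1], [[-4, 0, 100], [0, 0, 0.4], 1], [[-4, 0, 100], [0, 0, 0.4], 1]]}}

```text
time: 2.42
tool_pos: [0.6055, 0.0899, 0.0787]
tcp_rot: [-2.269, -2.171, 0.002]
ft_force: [-0.5, -0.3, 0.1]
grip_width: 1.001
grip_force: 0.0
```

```bash
python3 - <<'E'
from rig import bot,viewer
from h import *
s=bot.read_state();print(s['tool_pos'],s['joint_velocities'])
go(s,[*over(.6065,.1007,-1.617,.012),.0365],-1.617+np.pi)
E
```

```text
[0.60553997 0.08990348 0.07872569] [ 0.00340665 -0.02486282  0.01529861 -0.03421624  0.00660504  0.02112621
 -0.00407824]
t 2.42 shift [-1.2  0.6 42.2] turn [-0.13 -0.    0.13]
```

{"name": "send_rows", "arguments": {"increments": [[[-1, 0.5, 15], [0, 0, 0], 1], [[-1, 0.5, 30], [0, 0, 0], 1], [[-1, 0.5, 40], [0, 0, 0], 1], [[-1, 0.5, 42], [0, 0, 0], 1], [[-1, 0.5, 42], [0, 0, 0], 1], [[-1, 0.5, 42], [0, 0, 0], 0.75], [[-1, 0.5, 42], [0, 0, 0], 0.5], [[-1, 0.5, 42], [0, 0, 0], 0.5]], "force": 12}}

```text
time: 3.08
tool_pos: [0.6078, 0.0877, 0.0386]
tcp_rot: [2.272, 2.169, 0.002]
ft_force: [0.2, -0.2, -0.3]
grip_width: 0.856
grip_force: 0.0
```

{"name": "send_rows", "arguments": {"increments": [[[0, 0, 0], [0, 0, 0], 0.5], [[0, 0, 0], [0, 0, 0], 0.5], [[0, 0, 0], [0, 0, 0], 0.5], [[0, 0, 0], [0, 0, 0], 0.5], [[0, 0, 0], [0, 0, 0], 0.5]]}}

```text
time: 3.5
tool_pos: [0.6073, 0.0875, 0.0379]
tcp_rot: [-2.272, -2.169, -0.0]
ft_force: [-1.4, 0.3, 2.9]
grip_width: 0.645
grip_force: 12.0
```

Gripped at 56 mm, as expected. Now lifting and planning the carry to a look-point beside stack b.

{"name": "send_rows", "arguments": {"increments": [[[0, 0, -15], [0, 0, 0], 0.5], [[0, 0, -35], [0, 0, 0], 0.5], [[0, 0, -65], [0, 0, 0], 0.5], [[0, 0, -95], [0, 0, 0], 0.5], [[0, 0, -125], [0, 0, 0], 0.5], [[0, 0, -150], [0, 0, 0], 0.5], [[0, 0, -165], [0, 0, 0], 0.5]]}}

```text
time: 4.08
tool_pos: [0.6081, 0.0874, 0.2059]
tcp_rot: [2.271, 2.168, 0.005]
ft_force: [0.7, 0.3, -0.7]
grip_width: 0.641
grip_force: 12.0
```

```bash
python3 - <<'E'
from rig import bot,viewer
from h import *
s=bot.read_state();print(s['tool_pos'],s['qpos'],s['grip_width'])
go(s,[.585,-.258,.21],-.068+np.pi)
E
```

```text
[0.60811513 0.08744322 0.20588631] [-0.59675178  0.33909021  0.4796597   1.55675676 -0.16141744  1.28172908
 -0.14136783] 0.640909448187571
t 4.08 shift [-346.1   -7.    -4.5] turn [  0.2    0.09 -88.77]
```

{"name": "send_rows", "arguments": {"increments": [[[-20, 0, 0], [0, 0, -5], 0.5], [[-45, -1, -1], [0, 0, -11], 0.5], [[-70, -1, -1], [0, 0, -17], 0.5], [[-95, -2, -2], [0, 0, -23], 0.5], [[-120, -2, -2], [0, 0, -29], 0.5], [[-145, -3, -3], [0, 0, -35], 0.5], [[-170, -3, -3], [0, 0, -41], 0.5], [[-195, -4, -4], [0, 0, -47], 0.5]]}}

```text
time: 4.75
tool_pos: [0.5939, -0.1083, 0.2064]
tcp_rot: [-1.211, -2.898, 0.0]
ft_force: [1.7, -0.8, -0.9]
grip_width: 0.642
grip_force: 12.0
```

```bash
python3 - <<'E'
from rig import bot,viewer
from h import *
s=bot.read_state();print(s['tool_pos'],s['qpos'],s['grip_width'])
go(s,[.585,-.258,.21],-.068+np.pi)
E
```

```text
[ 0.59388622 -0.10830528  0.20641374] [-0.25773816  0.31351028  0.44945301  1.58084332 -0.14037153  1.27972932
  0.99231329] 0.6415766025197503
t 4.75 shift [-100.3 -111.5   -3.6] turn [-0.000e+00 -2.000e-02 -4.145e+01]
```

{"name": "send_rows", "arguments": {"increments": [[[-14, -16, 0], [0, 0, -6], 0.5], [[-28, -32, 0], [0, 0, -12], 0.5], [[-42, -48, -1], [0, 0, -18], 0.5], [[-56, -64, -2], [0, 0, -24], 0.5], [[-70, -80, -3], [0, 0, -30], 0.5], [[-84, -96, -4], [0, 0, -36], 0.5], [[-100, -111, -4], [0, 0, -41.5], 0.5], [[-100, -111, -4], [0, 0, -41.5], 0.5]]}}

```text
time: 5.42
tool_pos: [0.5831, -0.2618, 0.2106]
tcp_rot: [-0.113, -3.139, 0.004]
ft_force: [-0.4, -0.2, -0.5]
grip_width: 0.643
grip_force: 12.0
```

{"name": "send_rows", "arguments": {"increments": [[[0, 0, 0], [0, 0, 0], 0.5], [[0, 0, 0], [0, 0, 0], 0.5], [[0, 0, 0], [0, 0, 0], 0.5]]}}

```text
time: 5.67
tool_pos: [0.5851, -0.2549, 0.2105]
tcp_rot: [-0.113, -3.139, -0.001]
ft_force: [-0.5, -0.2, -1.2]
grip_width: 0.644
grip_force: 12.0
```

```bash
python3 - <<'E'
from rig import bot,viewer
from h import *
s,c=look(bot,viewer,.066,'w4',None,85,80);print(s['tool_pos'])
go(s,[.585,-.458,.21],-.068+np.pi)
E
```

```text
(142, 283, 228, 46) 8343 [(2.46, 'L', 0.7254, -0.2665, -1.7443), (2.47, 'R', 0.7256, -0.2627, 1.601)]
(118, 89, 68, 150) 7610 [(0.18, 'R', 0.5677, -0.3572, -0.1071), (0.39, 'L', 0.5687, -0.3528, -0.3108)]
(202, 71, 237, 200) 24727 [(20.96, 'R', 0.59, -0.2232, -0.8584), (21.27, 'L', 0.5937, -0.2206, -1.0621)]
[ 0.58505212 -0.25487759  0.21047236]
t 5.67 shift [ -14.6 -202.6    0.3] turn [ 0.04 -0.01 -0.23]
```

View pics/w4.png

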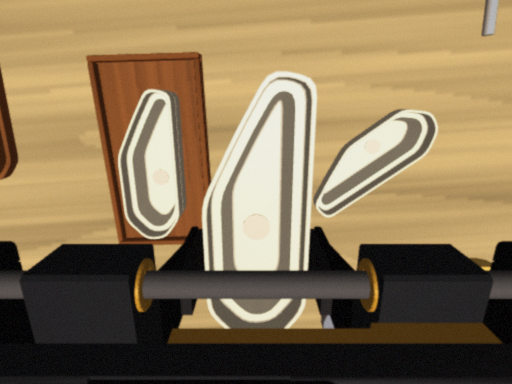

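The wrist view shows the carried half at (258,200). Stack b is at (152,165) with its darker side wall on the right, and the left loose half is at (378,160). I'll separate the rim from the wall by brightness.

```bash
python3 - <<'E'
from rig import bot,viewer
from h import *
for v in (110,135,160):
    print(v);s,c=look(bot,viewer,.066,'w5',None,85,v)
hsv=cv2.cvtColor(c['pixels'],cv2.COLOR_BGR2HSV);print(hsv[165,112:194:1,1:].tolist());print(s['tool_pos'])
go(s,[.585,-.458,.21],-.068+np.pi)
E
```

```text
110
(118, 89, 66, 150) 7222 [(0.18, 'R', 0.5688, -0.3587, -0.0899), (0.39, 'L', 0.5696, -0.3543, -0.2936)]
(202, 71, 236, 200) 24292 [(21.63, 'R', 0.5898, -0.2235, -0.863), (21.93, 'L', 0.5935, -0.221, -1.0667)]
135
(315, 109, 124, 109) 5887 [(0.24, 'L', 0.5695, -0.1372, 2.1325), (0.42, 'R', 0.573, -0.1344, 2.3362)]
(231, 99, 53, 172) 7044 [(1.03, 'R', 0.6123, -0.2563, -0.0664), (1.17, 'L', 0.613, -0.2519, -0.2701)]
(118, 89, 62, 150) 6807 [(0.06, 'R', 0.5696, -0.3603, -0.073), (0.42, 'L', 0.5704, -0.3559, -0.2767)]
(202, 71, 116, 200) 6621 [(2.71, 'R', 0.5788, -0.2432, 2.9146), (2.79, 'L', 0.5774, -0.2474, 2.7109)]
160
(316, 109, 123, 109) 5851 [(0.25, 'L', 0.5695, -0.137, 2.133), (0.42, 'R', 0.573, -0.1342, 2.3367)]
(232, 100, 51, 171) 6820 [(0.94, 'R', 0.6127, -0.2566, -0.0664), (1.08, 'L', 0.6135, -0.2522, -0.2701)]
(118, 89, 62, 150) 6769 [(0.06, 'R', 0.5697, -0.3605, -0.0713), (0.42, 'L', 0.5705, -0.3561, -0.275)]
(202, 71, 116, 200) 6162 [(2.54, 'R', 0.5774, -0.2437, 2.9161), (2.61, 'L', 0.576, -0.2479, 2.7124)]
[[198, 54], [183, 57], [205, 66], [180, 116], [182, 140], [166, 1
[... 244 characters left out ...]
 [62, 124], [61, 125], [62, 123], [64, 124], [60, 128], [61, 172], [46, 215], [33, 232], [25, 238], [25, 238], [23, 238], [24, 238], [24, 238], [24, 238], [25, 237], [23, 238], [24, 237], [24, 238], [26, 238], [21, 238], [24, 237], [25, 238], [24, 238], [24, 238], [24, 238], [24, 237], [23, 238], [23, 237], [21, 238], [22, 239], [24, 238], [24, 237], [24, 237], [28, 235], [29, 234], [43, 203], [56, 133], [52, 99], [66, 96], [63, 110], [59, 116], [65, 106], [65, 94], [73, 102], [140, 129], [178, 145], [181, 144], [174, 138], [180, 139], [181, 141], [178, 143], [186, 144], [179, 147], [183, 145]]
[ 0.5850308  -0.25518164  0.21067581]
t 5.82 shift [ -14.5 -202.3    0.6] turn [ 0.02  0.   -0.2 ]
```

Stack b (right) is at (0.570, -0.360), yaw -0.072. Moving to 35 mm above home.

```bash
python3 - <<'E'
from rig import bot,viewer
from h import *
s=bot.read_state()
go(s,[*over(.5697,-.3603,-.072,.0132),.13],-.072+np.pi)
E
```

```text
t 5.87 shift [  -5.5 -105.8   80.7] turn [0.02 0.   0.02]
```

{"name": "send_rows", "arguments": {"increments": [[[-1, -20, 0], [0, 0, 0], 0.5], [[-2, -40, 0], [0, 0, 0], 0.5], [[-3, -60, 5], [0, 0, 0], 0.5], [[-4, -80, 20], [0, 0, 0], 0.5], [[-5, -95, 40], [0, 0, 0], 0.5], [[-5.5, -104, 60], [0, 0, 0], 0.5], [[-5.5, -106, 75], [0, 0, 0], 0.5], [[-5.5, -106, 81], [0, 0, 0], 0.5]]}}

```text
time: 6.53
tool_pos: [0.5813, -0.3623, 0.1269]
tcp_rot: [-0.115, -3.136, -0.002]
ft_force: [0.1, -0.2, -0.0]
grip_width: 0.646
grip_force: 12.0
```

{"name": "send_rows", "arguments": {"increments": [[[0, 0, 0], [0, 0, 0], 0.5], [[0, 0, 0], [0, 0, 0], 0.5], [[0, 0, 0], [0, 0, 0], 0.5], [[0, 0, 0], [0, 0, 0], 0.5]]}}

```text
time: 6.87
tool_pos: [0.5834, -0.3621, 0.1312]
tcp_rot: [0.113, 3.138, -0.001]
ft_force: [0.2, 0.8, 0.7]
grip_width: 0.643
grip_force: 12.0
```

```bash
python3 - <<'E'
from rig import bot,viewer
from h import *
s=bot.read_state();print(s['tool_pos'])
go(s,[*over(.5697,-.3603,-.072,.0132),.0815],-.072+np.pi)
c=viewer.camera('wrist');cv2.imwrite('pics/w6.png',c['pixels'])
E
```

```text
[ 0.58340139 -0.36213107  0.13119056]
t 6.87 shift [ 0.7  0.9 49.7] turn [-0.03  0.12  0.02]
```

View pics/w6.png

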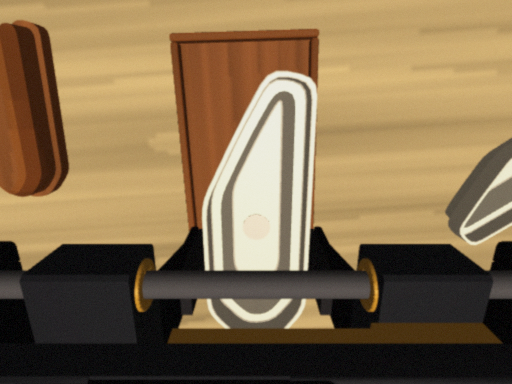

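The carried half hides the stack as planned, and nothing is in the way. Descending gently.

{"name": "send_rows", "arguments": {"increments": [[[0.5, 1, 8], [0, 0, 0], 0.5], [[0.5, 1, 16], [0, 0, 0], 0.5], [[0.5, 1, 22], [0, 0, 0], 0.5], [[0.5, 1, 27], [0, 0, 0], 0.5], [[0.5, 1, 31], [0, 0, 0], 0.5], [[0.5, 1, 35], [0, 0, 0], 0.5], [[0.5, 1, 38], [0, 0, 0], 0.5], [[0.5, 1, 40], [0, 0, 0], 0.5]]}}

```text
time: 7.58
tool_pos: [0.582, -0.3612, 0.0892]
tcp_rot: [-0.114, -3.139, -0.0]
ft_force: [-0.2, -0.8, -1.4]
grip_width: 0.643
grip_force: 12.0
```

```bash
python3 - <<'E'
from rig import bot,viewer
from h import *
s=bot.read_state();print(s['tool_pos'],s['ft_force'],s['moment'])
go(s,[*over(.5697,-.3603,-.072,.0132),.0799],-.072+np.pi)
E
```

```text
[ 0.58203521 -0.36123779  0.08918661] [-0.21339197 -0.76859725 -1.42609413] [-0.02188481  0.04392665  0.01324397]
t 7.58 shift [-0.8  0.   9.3] turn [ 0.01 -0.02 -0.03]
```

No contact force, so it is entering cleanly. Down to home.

{"name": "send_rows", "arguments": {"increments": [[[0, 0, 3], [0, 0, 0], 0.5], [[0, 0, 6], [0, 0, 0], 0.5], [[0, 0, 8], [0, 0, 0], 0.5], [[0, 0, 9], [0, 0, 0], 0.5], [[0, 0, 9.5], [0, 0, 0], 0.5], [[0, 0, 9.5], [0, 0, 0], 0.5]]}}

```text
time: 8.08
tool_pos: [0.5821, -0.3613, 0.0802]
tcp_rot: [0.114, 3.139, 0.0]
ft_force: [-0.4, 0.7, -0.7]
grip_width: 0.646
grip_force: 12.0
```

{"name": "send_rows", "arguments": {"increments": [[[0, 0, 0], [0, 0, 0], 0.5], [[0, 0, 0], [0, 0, 0], 0.5], [[0, 0, 0], [0, 0, 0], 0.5]]}}

```text
time: 8.33
tool_pos: [0.5822, -0.3613, 0.0803]
tcp_rot: [0.114, 3.139, -0.0]
ft_force: [-0.2, 0.6, -1.1]
grip_width: 0.641
grip_force: 12.0
```

{"name": "send_rows", "arguments": {"increments": [[[0, 0, 0.7], [0, 0, 0], 0.5], [[0, 0, 1.2], [0, 0, 0], 0.5], [[0, 0, 1.2], [0, 0, 0], 0.5]]}}

```text
time: 8.58
tool_pos: [0.5823, -0.3614, 0.08]
tcp_rot: [0.114, 3.139, 0.0]
ft_force: [-2.0, 0.6, 6.5]
grip_width: 0.644
grip_force: 12.0
```

{"name": "send_rows", "arguments": {"increments": [[[0, 0, 0.5], [0, 0, 0], 0.5], [[0, 0, 0.8], [0, 0, 0], 0.5], [[0, 0, 0.8], [0, 0, 0], 0.5]]}}

```text
time: 8.83
tool_pos: [0.5823, -0.3614, 0.0799]
tcp_rot: [0.114, 3.139, 0.0]
ft_force: [-4.6, 3.3, 12.8]
grip_width: 0.642
grip_force: 12.0
```

Seated at the predicted height with 13 N of contact. Easing off and releasing.

{"name": "send_rows", "arguments": {"increments": [[[0, 0, -1], [0, 0, 0], 0.5], [[0, 0, -1.8], [0, 0, 0], 0.5], [[0, 0, -1.8], [0, 0, 0], 0.7], [[0, 0, -1.8], [0, 0, 0], 0.85], [[0, 0, -1.8], [0, 0, 0], 1], [[0, 0, -1.8], [0, 0, 0], 1], [[0, 0, -1.8], [0, 0, 0], 1], [[0, 0, -1.8], [0, 0, 0], 1]]}}

```text
time: 9.5
tool_pos: [0.5821, -0.3613, 0.0799]
tcp_rot: [-0.114, -3.139, -0.0]
ft_force: [-0.4, 0.3, 0.2]
grip_width: 0.961
grip_force: 0.0
```

{"name": "send_rows", "arguments": {"increments": [[[0, 0, 0], [0, 0, 0], 1], [[0, 0, 0], [0, 0, 0], 1], [[0, 0, -10], [0, 0, 0], 1], [[0, 0, -30], [0, 0, 0], 1], [[0, 0, -55], [0, 0, 0], 1], [[0, 0, -85], [0, 0, 0], 1], [[0, 0, -115], [0, 0, 0], 1], [[0, 0, -130], [0, 0, 0], 1]]}}

```text
time: 10.17
tool_pos: [0.583, -0.3622, 0.2152]
tcp_rot: [0.114, 3.135, -0.003]
ft_force: [0.3, 0.1, -0.2]
grip_width: 1.0
grip_force: 0.0
```

{"name": "send_rows", "arguments": {"increments": [[[0, 0, 0], [0, 0, 0], 1], [[0, 0, 0], [0, 0, 0], 1], [[0, 0, 0], [0, 0, 0], 1], [[0, 0, 0], [0, 0, 0], 1]]}}

```text
time: 10.5
tool_pos: [0.5816, -0.3609, 0.2087]
tcp_rot: [-0.114, -3.138, -0.002]
ft_force: [-0.2, -0.4, -0.3]
grip_width: 1.0
grip_force: 0.0
```

```bash
python3 - <<'E'
from rig import bot,viewer
from h import *
s,c=look(bot,viewer,.084,'w7',None,85,140);print(s['tool_pos'])
go(s,[*over(.573,-.1235,2.1355,.012),.18],2.1355)
E
```

```text
(413, 106, 99, 109) 2042 [(0.52, 'R', 0.5693, -0.1675, 2.5366), (0.53, 'L', 0.5664, -0.1709, 2.3328)]
(225, 84, 64, 161) 6831 [(0.09, 'R', 0.5702, -0.3602, -0.0669), (0.42, 'L', 0.571, -0.3558, -0.2707)]
[ 0.58163569 -0.36086861  0.20868108]
t 10.5 shift [ 32.9 245.7  29. ] turn [ 0.   -0.13 53.5 ]
```

View pics/w7.png

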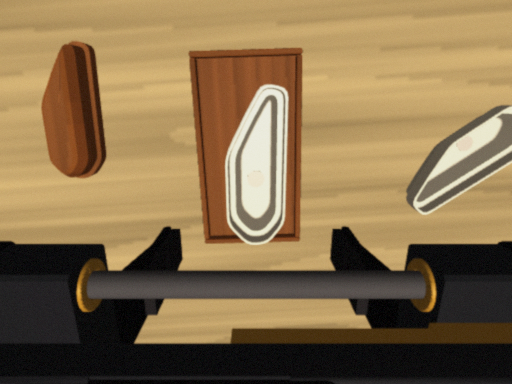

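Wrist view: the right stack at (257,165) is three nested, square in the tray, measured at (0.570, -0.360) as intended. Now the left half.

{"name": "send_rows", "arguments": {"increments": [[[4, 31, 4], [0, 0, 6.5], 1], [[8, 62, 8], [0, 0, 13], 1], [[12, 93, 12], [0, 0, 19.5], 1], [[16, 124, 16], [0, 0, 26], 1], [[20, 155, 20], [0, 0, 32.5], 1], [[24, 186, 24], [0, 0, 39], 1], [[28, 217, 27], [0, 0, 45.5], 1], [[33, 240, 29], [0, 0, 52], 1]]}}

```text
time: 11.22
tool_pos: [0.5661, -0.1163, 0.1798]
tcp_rot: [-1.482, -2.768, -0.0]
ft_force: [0.6, 0.9, -0.3]
grip_width: 1.002
grip_force: 0.0
```

{"name": "send_rows", "arguments": {"increments": [[[3, 4.5, 0], [0, 0, 1.5], 1], [[3, 4.5, 0], [0, 0, 1.5], 1], [[3, 4.5, 0], [0, 0, 1.5], 1], [[3, 4.5, 0], [0, 0, 1.5], 1], [[3, 4.5, 0], [0, 0, 1.5], 1]]}}

```text
time: 11.63
tool_pos: [0.5684, -0.1161, 0.1809]
tcp_rot: [1.516, 2.752, -0.001]
ft_force: [-0.3, -1.0, 0.8]
grip_width: 1.001
grip_force: 0.0
```

```bash
python3 - <<'E'
from rig import bot,viewer
from h import *
look(bot,viewer,.042,'w8',None,85,80);s,c=look(bot,viewer,.042,'w8',None,85,80);print(s['tool_pos'],s['qpos'])
go(s,[*over(.575,-.124,2.13,.012),.08],2.13)
E
```

```text
(87, 286, 338, 13) 2947 [(1.56, 'R', 0.6411, -0.2162, 0.6648), (1.59, 'L', 0.6387, -0.2124, 0.461)]
(226, 125, 59, 145) 6827 [(0.06, 'L', 0.5748, -0.1272, 2.132), (0.42, 'R', 0.5783, -0.1245, 2.3357)]
(89, 286, 336, 13) 2713 [(0.23, 'R', 0.6397, -0.2166, 0.6649), (0.28, 'L', 0.6373, -0.2128, 0.4612)]
(225, 125, 60, 145) 6831 [(0.05, 'L', 0.5748, -0.1273, 2.1326), (0.42, 'R', 0.5784, -0.1245, 2.3363)]
[ 0.56845143 -0.11589772  0.18092852] [-0.30203234  0.28428773  0.50812849  1.67906011 -0.14565974  1.21614585
  0.80321977]
t 11.68 shift [  1.7   1.3 100.9] turn [-0.02  0.01  0.24]
```

```bash
python3 - <<'E'
from rig import bot,viewer
from h import *
s=bot.read_state()
go(s,[*over(.5748,-.1272,2.1325,.012),.08],2.1325)
E
```

```text
t 11.73 shift [ -1.1  -0.8 100.9] turn [-0.01  0.01  0.1 ]
```

{"name": "send_rows", "arguments": {"increments": [[[-1, -1, 20], [0, 0, 0], 1], [[-1, -1, 40], [0, 0, 0], 1], [[-1, -1, 60], [0, 0, 0], 1], [[-1, -1, 80], [0, 0, 0], 1], [[-1, -1, 95], [0, 0, 0], 1], [[-1, -1, 101], [0, 0, 0], 1], [[-1, -1, 101], [0, 0, 0], 1]]}}

```text
time: 12.32
tool_pos: [0.5674, -0.1163, 0.0787]
tcp_rot: [-1.514, -2.75, 0.002]
ft_force: [0.2, 0.8, -0.0]
grip_width: 1.002
grip_force: 0.0
```

```bash
python3 - <<'E'
from rig import bot,viewer
from h import *
s=bot.read_state()
go(s,[*over(.5748,-.1272,2.1325,.012),.0375],2.1325)
E
```

```text
t 12.32 shift [-1.2  0.5 41.2] turn [-0.12 -0.08  0.14]
```

{"name": "send_rows", "arguments": {"increments": [[[-1, 0.5, 15], [0, 0, 0], 1], [[-1, 0.5, 30], [0, 0, 0], 1], [[-1, 0.5, 39], [0, 0, 0], 1], [[-1, 0.5, 41], [0, 0, 0], 1], [[-1, 0.5, 41], [0, 0, 0], 1], [[-1, 0.5, 41], [0, 0, 0], 0.75], [[-1, 0.5, 41], [0, 0, 0], 0.5], [[-1, 0.5, 41], [0, 0, 0], 0.5]], "force": 12}}

```text
time: 12.98
tool_pos: [0.5698, -0.1165, 0.0398]
tcp_rot: [1.514, 2.751, 0.001]
ft_force: [-0.4, -0.6, -0.1]
grip_width: 0.854
grip_force: 0.0
```

{"name": "send_rows", "arguments": {"increments": [[[0, 0, 0], [0, 0, 0], 0.5], [[0, 0, 0], [0, 0, 0], 0.5], [[0, 0, 0], [0, 0, 0], 0.5], [[0, 0, 0], [0, 0, 0], 0.5], [[0, 0, 0], [0, 0, 0], 0.5], [[0, 0, 0], [0, 0, 0], 0.5]]}}

```text
time: 13.48
tool_pos: [0.5693, -0.1165, 0.0392]
tcp_rot: [1.515, 2.752, 0.0]
ft_force: [-0.9, 0.6, 3.8]
grip_width: 0.647
grip_force: 12.0
```

{"name": "send_rows", "arguments": {"increments": [[[0, 0, -15], [0, 0, 0], 0.5], [[0, 0, -35], [0, 0, 0], 0.5], [[0, 0, -65], [0, 0, 0], 0.5], [[0, 0, -95], [0, 0, 0], 0.5], [[0, 0, -125], [0, 0, 0], 0.5], [[0, 0, -150], [0, 0, 0], 0.5], [[0, 0, -168], [0, 0, 0], 0.5]]}}

```text
time: 14.07
tool_pos: [0.5698, -0.1167, 0.2095]
tcp_rot: [1.514, 2.75, 0.002]
ft_force: [0.5, 0.2, -0.3]
grip_width: 0.642
grip_force: 12.0
```

```bash
python3 - <<'E'
from rig import bot,viewer
from h import *
s=bot.read_state();print(s['tool_pos'],s['qpos'],s['grip_width'])
go(s,[.518,.275,.21],-.150)
E
```

```text
[ 0.56980606 -0.11667627  0.20951907] [-0.30850146  0.26321198  0.51658198  1.64142501 -0.13549028  1.27029913
  0.79761575] 0.641665197085485
t 14.07 shift [358.6 165.7  -0.6] turn [ 1.4000e-01 -1.0000e-01  1.3093e+02]
```

{"name": "send_rows", "arguments": {"increments": [[[10, 5, 0], [0, 0, 5], 0.5], [[28, 13, 0], [0, 0, 11.5], 0.5], [[46, 21, 0], [0, 0, 18], 0.5], [[64, 30, 0], [0, 0, 24.5], 0.5], [[82, 38, 0], [0, 0, 31], 0.5], [[100, 46, 0], [0, 0, 37.5], 0.5], [[118, 55, 0], [0, 0, 44], 0.5], [[136, 63, 0], [0, 0, 50.5], 0.5]]}}

```text
time: 14.73
tool_pos: [0.5495, 0.0332, 0.2068]
tcp_rot: [-2.549, -1.836, 0.0]
ft_force: [0.2, -0.4, -0.0]
grip_width: 0.639
grip_force: 12.0
```

```bash
python3 - <<'E'
from rig import bot,viewer
from h import *
s=bot.read_state();print(s['tool_pos'],s['qpos'],s['grip_width'])
go(s,[.518,.275,.21],-.150)
E
```

```text
[0.54947241 0.03317171 0.20681661] [-0.60966683  0.19209222  0.5307433   1.72396216 -0.10206517  1.25311598
 -0.37730431] 0.6390744796703449
t 14.73 shift [ 219.4 -106.5   -3.1] turn [-1.000e-02  0.000e+00  8.013e+01]
```

{"name": "send_rows", "arguments": {"increments": [[[17, -8, 0], [0, 0, 6.5], 0.5], [[35, -17, -1], [0, 0, 13], 0.5], [[53, -26, -1], [0, 0, 19.5], 0.5], [[71, -34, -2], [0, 0, 26], 0.5], [[89, -43, -2], [0, 0, 32.5], 0.5], [[107, -52, -3], [0, 0, 39], 0.5], [[125, -60, -3], [0, 0, 45.5], 0.5], [[142, -69, -3], [0, 0, 52], 0.5]]}}

```text
time: 15.4
tool_pos: [0.5282, 0.1896, 0.2099]
tcp_rot: [-3.096, -0.533, 0.0]
ft_force: [-0.1, -0.2, -0.9]
grip_width: 0.643
grip_force: 12.0
```

```bash
python3 - <<'E'
from rig import bot,viewer
from h import *
s=bot.read_state();print(s['tool_pos'],s['qpos'],s['grip_width'])
go(s,[.518,.275,.21],-.150)
E
```

```text
[0.52817319 0.18961658 0.20985306] [-0.87797881  0.21550192  0.52281495  1.69243487 -0.11236571  1.26357551
 -1.56091797] 0.6428299677183181
t 15.4 shift [ 19.  -83.9  -0.1] turn [-1.000e-02  0.000e+00  2.813e+01]
```

{"name": "send_rows", "arguments": {"increments": [[[4, -18, 0], [0, 0, 6], 0.5], [[8, -36, 0], [0, 0, 12], 0.5], [[12, -54, 0], [0, 0, 18], 0.5], [[16, -72, 0], [0, 0, 24], 0.5], [[19, -84, 0], [0, 0, 28], 0.5], [[19, -84, 0], [0, 0, 28], 0.5], [[19, -84, 0], [0, 0, 28], 0.5], [[19, -84, 0], [0, 0, 28], 0.5]]}}

```text
time: 16.07
tool_pos: [0.518, 0.2727, 0.2099]
tcp_rot: [3.133, -0.221, 0.0]
ft_force: [0.2, -0.6, -0.4]
grip_width: 0.641
grip_force: 12.0
```

{"name": "send_rows", "arguments": {"increments": [[[0, 0, 0], [0, 0, 0], 0.5], [[0, 0, 0], [0, 0, 0], 0.5], [[0, 0, 0], [0, 0, 0], 0.5]]}}

```text
time: 16.32
tool_pos: [0.518, 0.2732, 0.2102]
tcp_rot: [-3.133, 0.224, -0.0]
ft_force: [-0.7, -0.3, -0.8]
grip_width: 0.639
grip_force: 12.0
```

```bash
python3 - <<'E'
from rig import bot,viewer
from h import *
for v in (110,135,160):
    print(v);s,c=look(bot,viewer,.066,'w9',None,85,v)
print(s['tool_pos'],s['qpos'])
E
```

```text
110
(222, 298, 90, 31) 3292 [(0.63, 'R', 0.3622, 0.2816, -1.6682), (0.64, 'L', 0.3666, 0.2807, -1.8719)]
(202, 150, 109, 121) 12696 [(0.71, 'R', 0.4782, 0.2816, 3.1028), (0.73, 'L', 0.4776, 0.2772, 2.899)]
(127, 140, 65, 120) 5233 [(0.57, 'L', 0.5175, 0.3731, -0.206), (0.58, 'R', 0.517, 0.3687, -0.0023)]
135
(202, 151, 109, 120) 9836 [(0.72, 'L', 0.4806, 0.2767, 2.8943), (0.72, 'R', 0.4812, 0.2811, 3.098)]
(127, 142, 62, 118) 3699 [(0.52, 'R', 0.5199, 0.366, 0.0026), (0.55, 'L', 0.5203, 0.3704, -0.2011)]
160
(202, 151, 109, 120) 9366 [(0.72, 'R', 0.4814, 0.2815, 3.1024), (0.73, 'L', 0.4808, 0.277, 2.8987)]
(127, 142, 61, 117) 3452 [(0.54, 'R', 0.5203, 0.3653, 0.0086), (0.57, 'L', 0.5207, 0.3698, -0.1951)]
[0.51790891 0.27357869 0.21013108] [-1.00827959  0.27648107  0.5362284   1.628601   -0.14644284  1.27655926
 -2.15950882]
```

View pics/w9.png

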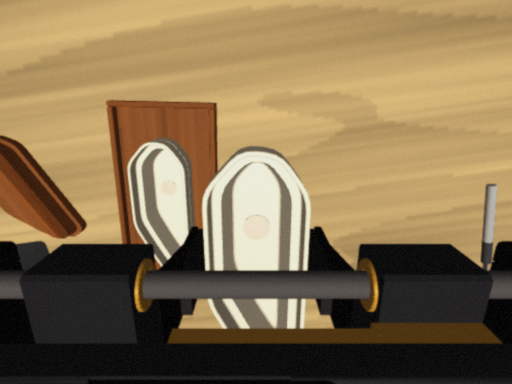

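The wrist view shows stack a at (160,205), its tail hidden by the gripper. I'll shift 55 mm back for a full view.

{"name": "send_rows", "arguments": {"increments": [[[-20, 0, 0], [0, 0, 0], 0.5], [[-40, 0, 0], [0, 0, 0], 0.5], [[-55, 0, 0], [0, 0, 0], 0.5], [[-55, 0, 0], [0, 0, 0], 0.5], [[-55, 0, 0], [0, 0, 0], 0.5], [[-55, 0, 0], [0, 0, 0], 0.5], [[-55, 0, 0], [0, 0, 0], 0.5]]}}

```text
time: 17.05
tool_pos: [0.4641, 0.2814, 0.2101]
tcp_rot: [3.133, -0.225, 0.001]
ft_force: [0.4, -0.2, -0.4]
grip_width: 0.643
grip_force: 12.0
```

```bash
python3 - <<'E'
from rig import bot,viewer
from h import *
for v in (110,135,160):
    print(v);s,c=look(bot,viewer,.066,'w10',None,85,v)
print(s['tool_pos'],s['qpos'])
hsv=cv2.cvtColor(c['pixels'],cv2.COLOR_BGR2HSV)
print([hsv[135,120:205,i].tolist() for i in(1,2)])
E
```

```text
110
(222, 298, 92, 31) 3311 [(0.63, 'R', 0.3085, 0.2898, -1.6685), (0.64, 'L', 0.3129, 0.2889, -1.8723)]
(202, 147, 109, 124) 12732 [(0.73, 'R', 0.4245, 0.2897, 3.1026), (0.74, 'L', 0.4239, 0.2853, 2.8989)]
(120, 82, 72, 152) 6999 [(0.02, 'L', 0.5047, 0.375, -0.161), (0.44, 'R', 0.5045, 0.3706, 0.0427)]
135
(202, 151, 109, 120) 9897 [(0.73, 'L', 0.4267, 0.2845, 2.8923), (0.73, 'R', 0.4274, 0.2889, 3.096)]
(120, 82, 68, 152) 6823 [(0.05, 'L', 0.5043, 0.3757, -0.1522), (0.42, 'R', 0.5041, 0.3713, 0.0515)]
160
(202, 151, 109, 120) 9444 [(0.71, 'R', 0.4275, 0.289, 3.1031), (0.73, 'L', 0.4268, 0.2846, 2.8994)]
(120, 82, 68, 152) 6777 [(0.06, 'L', 0.5043, 0.3758, -0.1515), (0.41, 'R', 0.5041, 0.3714, 0.0522)]
[0.4639455  0.28140133 0.20993515] [-1.08890359  0.16895277  0.51520333  1.73897427 -0.08681376  1.25640659
 -2.26688738]
[[177, 156, 87, 42, 36, 50, 64, 62, 57, 61, 57, 54, 38, 23, 25, 23, 27, 43, 61, 59, 62, 62, 62, 65, 61, 59, 61, 61, 63, 57, 39, 27, 20, 21, 21, 22, 25, 29, 35, 33, 33, 34, 33, 32, 35, 32, 33, 32, 34, 36, 34, 27, 18, 17, 17, 16, 19, 19, 24, 23, 25, 42, 58, 61, 62, 66, 61, 58, 84, 139, 172, 175, 178, 180, 179, 176, 177, 178, 182, 182, 182, 179, 175, 174, 180], [137, 142, 187, 228, 228, 168, 100, 87, 90, 96, 98, 166, 227, 236, 238, 238, 232, 184, 126, 122, 119, 123, 119, 121, 117, 122, 118, 121, 130, 174, 217, 234, 239, 240, 239, 237, 238, 239, 239, 238, 238, 238, 238, 238, 239, 239, 239, 239, 239, 237, 233, 235, 238, 238, 239, 238, 238, 239, 236, 237, 234, 190, 123, 92, 91, 109, 104, 92, 94, 127, 147, 156, 152, 153, 151, 149, 147, 145, 144, 144, 144, 145, 146, 148, 146]]
```

Stack a (left) is at (0.504, 0.376), yaw -0.152.

```bash
python3 - <<'E'
from rig import bot,viewer
from h import *
s=bot.read_state()
go(s,[*over(.5043,.3757,-.152,.012),.13],-.152)
E
```

```text
t 17.2 shift [ 38.6 -99.   79.9] turn [ 0.02 -0.01  0.51]
```

{"name": "send_rows", "arguments": {"increments": [[[8, -20, 0], [0, 0, 0], 0.5], [[16, -40, 0], [0, 0, 0], 0.5], [[24, -60, 5], [0, 0, 0.5], 0.5], [[31, -80, 20], [0, 0, 0.5], 0.5], [[37, -93, 40], [0, 0, 0.5], 0.5], [[38.5, -99, 60], [0, 0, 0.5], 0.5], [[38.5, -99, 75], [0, 0, 0.5], 0.5], [[38.5, -99, 80], [0, 0, 0.5], 0.5]]}}

```text
time: 17.87
tool_pos: [0.5146, 0.3738, 0.1269]
tcp_rot: [3.129, -0.236, -0.004]
ft_force: [-0.7, -0.8, -1.1]
grip_width: 0.642
grip_force: 12.0
```

{"name": "send_rows", "arguments": {"increments": [[[0, 0, 0], [0, 0, 0], 0.5], [[0, 0, 0], [0, 0, 0], 0.5], [[0, 0, 0], [0, 0, 0], 0.5], [[0, 0, 0], [0, 0, 0], 0.5]]}}

```text
time: 18.2
tool_pos: [0.5161, 0.3746, 0.1315]
tcp_rot: [-3.131, 0.237, -0.002]
ft_force: [1.1, 0.5, -0.5]
grip_width: 0.646
grip_force: 12.0
```

```bash
python3 - <<'E'
from rig import bot,viewer
from h import *
s=bot.read_state();print(s['tool_pos'])
go(s,[*over(.5043,.3757,-.152,.012),.09],-.152)
E
```

```text
[0.51605193 0.37456293 0.13145976]
t 18.2 shift [ 0.2  0.7 41.5] turn [-0.1  -0.07  0.05]
```

{"name": "send_rows", "arguments": {"increments": [[[0, 0.7, 8], [0, 0, 0], 0.5], [[0, 0.7, 16], [0, 0, 0], 0.5], [[0, 0.7, 22], [0, 0, 0], 0.5], [[0, 0.7, 27], [0, 0, 0], 0.5], [[0, 0.7, 31], [0, 0, 0], 0.5], [[0, 0.7, 35], [0, 0, 0], 0.5], [[0, 0.7, 38], [0, 0, 0], 0.5], [[0, 0.7, 40], [0, 0, 0], 0.5]]}}

```text
time: 18.87
tool_pos: [0.5153, 0.3737, 0.0896]
tcp_rot: [3.133, -0.237, -0.0]
ft_force: [0.1, -0.1, -0.7]
grip_width: 0.642
grip_force: 12.0
```

```bash
python3 - <<'E'
from rig import bot,viewer
from h import *
s=bot.read_state();print(s['tool_pos'],s['ft_force'],s['moment'])
go(s,[*over(.5043,.3757,-.152,.012),.0815],-.152)
E
```

```text
[0.51528165 0.3736508  0.08959447] [ 0.07443677 -0.09093441 -0.73256274] [-0.06163033  0.12289411  0.03548374]
t 18.87 shift [ 0.8 -0.4  8.1] turn [0.01 0.01 0.06]
```

{"name": "send_rows", "arguments": {"increments": [[[0.5, -0.3, 3], [0, 0, 0], 0.5], [[0.8, -0.4, 5], [0, 0, 0], 0.5], [[0.8, -0.4, 7], [0, 0, 0], 0.5], [[0.8, -0.4, 8], [0, 0, 0], 0.5], [[0.8, -0.4, 8], [0, 0, 0], 0.5], [[0.8, -0.4, 8], [0, 0, 0], 0.5]]}}

```text
time: 19.37
tool_pos: [0.5162, 0.374, 0.0821]
tcp_rot: [-3.132, 0.237, -0.0]
ft_force: [0.0, 0.6, -0.6]
grip_width: 0.644
grip_force: 12.0
```

{"name": "send_rows", "arguments": {"increments": [[[0, 0, 0.7], [0, 0, 0], 0.5], [[0, 0, 1.2], [0, 0, 0], 0.5], [[0, 0, 1.2], [0, 0, 0], 0.5]]}}

```text
time: 19.62
tool_pos: [0.5164, 0.374, 0.0813]
tcp_rot: [-3.132, 0.237, -0.0]
ft_force: [-0.4, -0.6, 3.3]
grip_width: 0.643
grip_force: 12.0
```

Contact at 0.0813, against a predicted home of 0.0812. A small press, then release.

{"name": "send_rows", "arguments": {"increments": [[[0, 0, 0.6], [0, 0, 0], 0.5], [[0, 0, 0.8], [0, 0, 0], 0.5], [[0, 0, 0.8], [0, 0, 0], 0.5]]}}

```text
time: 19.87
tool_pos: [0.5164, 0.374, 0.0812]
tcp_rot: [-3.132, 0.237, -0.0]
ft_force: [-3.7, -3.6, 9.7]
grip_width: 0.645
grip_force: 12.0
```

{"name": "send_rows", "arguments": {"increments": [[[0, 0, -0.8], [0, 0, 0], 0.5], [[0, 0, -1.2], [0, 0, 0], 0.5], [[0, 0, -1.2], [0, 0, 0], 0.7], [[0, 0, -1.2], [0, 0, 0], 0.85], [[0, 0, -1.2], [0, 0, 0], 1], [[0, 0, -1.2], [0, 0, 0], 1], [[0, 0, -1.2], [0, 0, 0], 1], [[0, 0, -1.2], [0, 0, 0], 1]]}}

```text
time: 20.53
tool_pos: [0.5162, 0.3739, 0.0812]
tcp_rot: [-3.133, 0.237, 0.0]
ft_force: [0.6, -0.2, -0.2]
grip_width: 0.963
grip_force: 0.0
```

{"name": "send_rows", "arguments": {"increments": [[[0, 0, 0], [0, 0, 0], 1], [[0, 0, 0], [0, 0, 0], 1], [[0, 0, -10], [0, 0, 0], 1], [[0, 0, -30], [0, 0, 0], 1], [[0, 0, -55], [0, 0, 0], 1], [[-15, 0, -85], [0, 0, 0], 1], [[-30, 0, -115], [0, 0, 0], 1], [[-45, 0, -130], [0, 0, 0], 1]]}}

```text
time: 21.2
tool_pos: [0.4725, 0.3811, 0.2158]
tcp_rot: [-3.129, 0.238, -0.005]
ft_force: [1.0, 0.3, 0.0]
grip_width: 0.999
grip_force: 0.0
```

{"name": "send_rows", "arguments": {"increments": [[[0, 0, 0], [0, 0, 0], 1], [[0, 0, 0], [0, 0, 0], 1], [[0, 0, 0], [0, 0, 0], 1], [[0, 0, 0], [0, 0, 0], 1]]}}

```text
time: 21.53
tool_pos: [0.4719, 0.3799, 0.2102]
tcp_rot: [3.131, -0.238, -0.001]
ft_force: [-0.4, 0.1, -0.3]
grip_width: 1.001
grip_force: 0.0
```

```bash
python3 - <<'E'
from rig import bot,viewer
from h import *
s,c=look(bot,viewer,.084,'w11',None,85,140);print(s['tool_pos'])
t=viewer.camera('scene');a=c['pixels'];b=t['pixels']
cv2.imwrite('pics/fin.png',np.hstack([cv2.resize(a[40:280,100:420],(400,300)),cv2.resize(b[110:290,160:420],(400,300),interpolation=cv2.INTER_CUBIC)]))
E
```

```text
(223, 73, 65, 163) 6785 [(0.05, 'L', 0.5043, 0.3762, -0.1541), (0.41, 'R', 0.5041, 0.3718, 0.0496)]
[0.47194385 0.3799165  0.21018549]
```

View pics/fin.png

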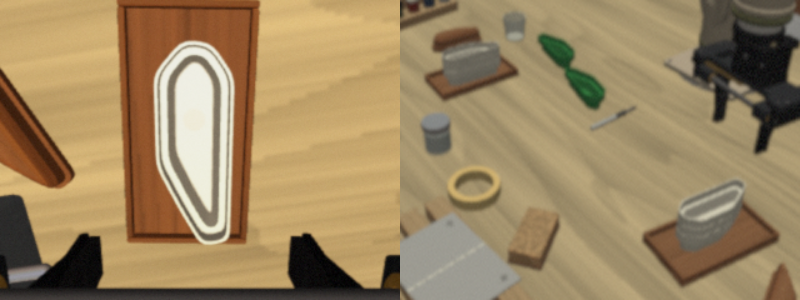

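The picture shows stack a at (195,140) concentric and square, measured at (0.504, 0.376), yaw -0.154. Both stacks stand level in their trays at (470,62) and (710,215), and nothing else has been disturbed.

```bash
python3 -c "
from rig import bot
print(bot.sign_off())"
```

```text
the job is handed in; nothing more can be done
None
```

Both loose halves are nested fully home on the stacks of their own hand, measured square in the final camera views, and the job was handed in at about 21.6 s of the 62 s allowed; `sign_off` gave no verdict.

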